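# Clamp the round filter on its post: spacer tube, then clamp cap

### The arm

A 6-joint arm with a two-finger parallel gripper is mounted at the origin on the work surface. World frame = base frame: x ahead of the robot, y to its left, z up, the work surface at z = 0. Lengths are in m, angles in rad, forces in N, time in s.
With the tool pointing down it reaches from about 0.275 to 0.775 m from the base axis. Payload 14.6 kg.
Tool frame: the origin (TCP) lies midway between the tips of the shut fingers; the grasp point (between the pads) lies 19 mm behind it; z points along the fingers, y is the direction in which the jaws open and shut (so a half turn about z gives the same grasp; the last joint's range is limited). The gripper opens to 85 mm and grips with 20 to 120 N. Pads are 22 mm wide; open, the fingers measure 114 mm over their backs; the gripper's body (76 mm by 85 mm) begins 54 mm behind the grasp point. The pads swing forward as they close: fully open they stand 13 mm farther back than shut.
Start: joints at [1.189, 0.263, -0.048, 1.259, 0, 1.415], TCP at [0.118, 0.512, 0.231] pointing down, gripper open.
Joint ranges: [-2.65, 2.65], [-0.89, 1.7], [-1.18, 1.37], [-2.13, 2.11], [-1.35, 1.29], [-3.14, 3.14]. Speed limits (rad/s): [1.89, 1.89, 2.57, 2.79, 3.14, 3.14].

### API

Orientations are given as a rotation vector (axis times angle).
In Python, from rig import movep, line_to, move_j, open_jaws, close_gripper, hold, inverse_kinematics, capture, IKError, job_done, get_t, get_joint_pos, get_qd, get_tau, get_tool_pos, get_eef_rot, get_ft_force, get_moment, get_finger_gap gives the robot as it stands. Calls block until the motion is done:
- movep(position, orientation): joint-space move of the TCP to a pose.
- line_to(position, rotation=None, rate=0.15, guard=None): straight line of the TCP; rotation=None keeps the orientation; rate is the mean speed in m/s. With guard (N) it stops when the force on the tool has changed by that much, and returns True; else False.
- move_j(angles): joint-space move.
- open_jaws() and close_gripper(grip_force=None): open the fingers fully, or close them until they stop; grip_force is the grip in N (None keeps the last).
- hold(seconds).
- inverse_kinematics(position, orientation): joint angles nearest the present ones, or None.
- capture(name): name is "side" or "top"; returns a dict with "frame" (400x640x3 uint8, red, green, blue), "intrinsics" (3x3 intrinsics, pixels), "view" (4x4, takes a point from world to camera coordinates). Camera axes: x right, y up, looking along -z (the intrinsics and any distortion apply to the point x, -y, -z); pixel columns grow to the right and rows downward; lengths in m; the calibration is good to about 2 mm. A picture is of the moment at which its call begins. There is no depth.
A pose or a line that the arm cannot do raises IKError and nothing moves.
- job_done(): hands the job in, once; it reports no verdict.
Readings, each from a call of its own:
- get_t(): time.
- get_joint_pos(): joint angles.
- get_qd(): joint speeds.
- get_tau(): joint torques, N m.
- get_tool_pos(): TCP position.
- get_eef_rot(): TCP orientation.
- get_ft_force(): force on the tool from outside, world axes, zero at the start.
- get_moment(): the same for the moment, N m.
- get_finger_gap(): opening from 0.0 (shut) to 1.0 (fully open).
Only numpy, scipy, OpenCV 4.12 (cv2) and the standard library are available. Lean on these libraries where they do the work, as an engineer would, in place of code of your own. Each camera call takes 0.05 s, during which the arm holds its last target.

### The job

A round grey filter already lies on the brass seat of the post mount. Put the tall spacer tube over the post so that it stands flat on the filter, then put the flanged clamp cap over the post end so that it sits flat on the spacer. Lower both gently rather than dropping them, and let go.

Things in the scene. Friction and masses are not known exactly. Their poses are not given: they have to be found in the camera images.
- stand: The filter mount, fixed to the table: a round dark steel base (110 mm diameter, 14 mm thick), a brass seat, a grey filter disc (92 mm diameter) and, up its middle, one thin vertical steel post (10 mm diameter) with a tapered tip. Origin: centre of the base's underside on the table, on the post axis; z up. The filter's upper face is 30 mm above the origin, the post's tip 90 mm above it.
- spacer: The spacer: a plain aluminium tube, 48 mm outer diameter, 40 mm tall, standing upright, with a 30 mm hole right through it (walls 9 mm), about 0.12 kg. Origin: centre of its underside; z along the hole, up. A ring of the same outline but only 16 mm tall and a solid aluminium cylinder of the same size without a hole lie about too: they are not wanted.
- cap: The clamp cap: aluminium, shaped like a top hat, standing with its brim down: brim 56 mm diameter and 8 mm thick, above it a smooth round hub of 40 mm diameter up to the flat closed top 46 mm above the underside. From below it has a blind bore of 30 mm diameter, 24 mm deep, about 0.135 kg. Origin: centre of its underside; z up. Grip it by the hub. On the spacer its underside is 70 mm above the mount's origin, and the post reaches 20 mm into the bore.
There are look-alikes about, which are no part of the job. Leave any blue or orange look-alike of the spacer alone.

How it is judged:
By the outcome, as a careful person would: the job done as asked, in the order asked, and still so for the second after the job is handed in, with the robot touching nothing.
It also fails if it takes over 64 s, if anything falls off the work surface, if the arm or the gripper's body presses on something with over 40 N, if the wrist force passes 120 N, or if a joint passes its speed limit or range.

## Working session

There is one attempt and no reset: what is moved stays moved. The work goes in short steps, each a Python script; the robot and the scene stay as the last script left them, time stands still between calls to the robot, and variables do not carry over. Pictures are saved under pics/ and viewed, and the job is handed in when it is done.

```bash
mkdir -p pics; ls; python3 - <<'E'
from rig import *
import cv2,numpy as np
for n in("top","side"):
    c=capture(n); cv2.imwrite(f"pics/{n}0.png",c["frame"][:,:,::-1]); print(n,{k:(v if k!='frame' else v.shape) for k,v in c.items()})
print(get_t(),get_tool_pos(),get_eef_rot(),get_finger_gap())
E
```

```text
pics
top {'frame': (400, 640, 3), 'intrinsics': array([[392.0780226 ,   0.        , 316.72324422],
       [  0.        , 392.0780226 , 210.49013752],
       [  0.        ,   0.        ,   1.        ]]), 'view': array([[ 6.72954529e-03, -9.99977119e-01,  6.88887873e-04,
        -7.77617359e-02],
       [ 9.82800657e-01,  6.74108765e-03,  1.84546543e-01,
        -5.75149173e-01],
       [-1.84546964e-01, -5.64874866e-04,  9.82823534e-01,
        -8.22591519e-01],
       [ 0.00000000e+00,  0.00000000e+00,  0.00000000e+00,
         1.00000000e+00]])}
side {'frame': (400, 640, 3), 'intrinsics': array([[422.97989576,   0.        , 318.60156893],
       [  0.        , 422.97989576, 198.69197697],
       [  0.        ,   0.        ,   1.        ]]), 'view': array([[-0.78728269, -0.61641537, -0.01476696,  0.41668254],
       [ 0.42758176, -0.56304746,  0.70721383, -0.30833348],
       [-0.44425197,  0.55046312,  0.70684549, -0.67225814],
       [ 0.        ,  0.        ,  0.        ,  1.        ]])}
0.1 [0.11798284 0.51133507 0.23088909] [-3.55518066e-01 -3.12118533e+00  1.38753357e-03] 0.9996726214524301
```

View pics/top0.png

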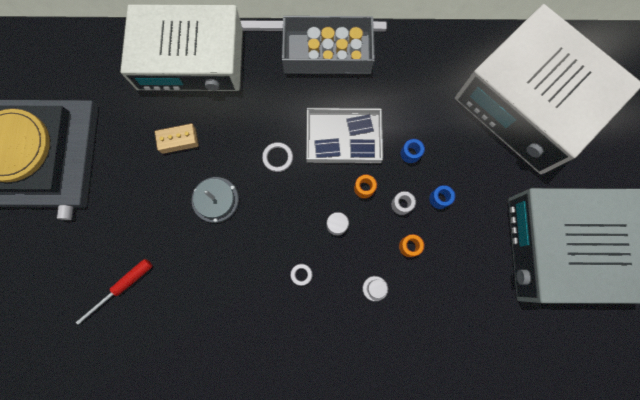

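View pics/side0.png

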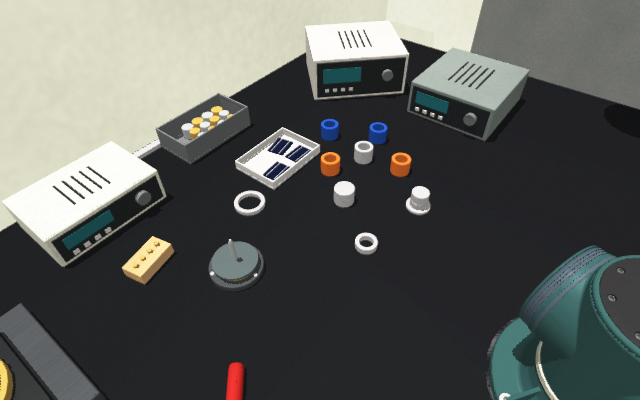

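Candidates in the top view: the grey tube at (404,203), the solid cylinder at (338,223), the short ring at (301,274), a large ring at (278,156), and blue and orange tubes. The cap looks to be at (375,289) and the stand at (215,200). I'll enlarge these to confirm.

```bash
python3 - <<'E'
import cv2,numpy as np
t=cv2.imread("pics/top0.png");s=cv2.imread("pics/side0.png")
a=cv2.resize(t[130:310,260:460],(800,720)[:2],interpolation=cv2.INTER_CUBIC)
cv2.imwrite("pics/c1.png",cv2.resize(t[130:310,260:460],(660,594),interpolation=cv2.INTER_CUBIC))
cv2.imwrite("pics/c2.png",cv2.resize(s[110:260,300:450],(600,600),interpolation=cv2.INTER_CUBIC))
b=np.hstack([cv2.resize(t[170:230,185:245],(400,400),interpolation=cv2.INTER_CUBIC),cv2.resize(s[225:300,200:275],(400,400),interpolation=cv2.INTER_CUBIC)])
cv2.imwrite("pics/c3.png",b)
E
```

```text
(no output)
```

View pics/c1.png

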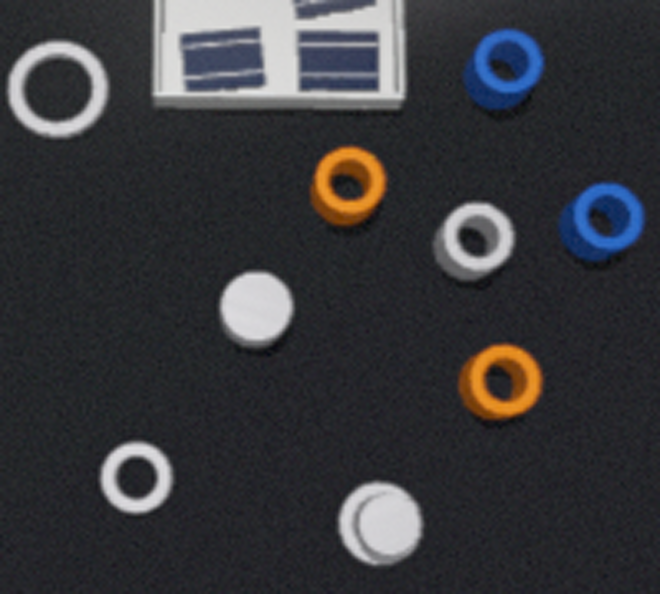

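View pics/c2.png

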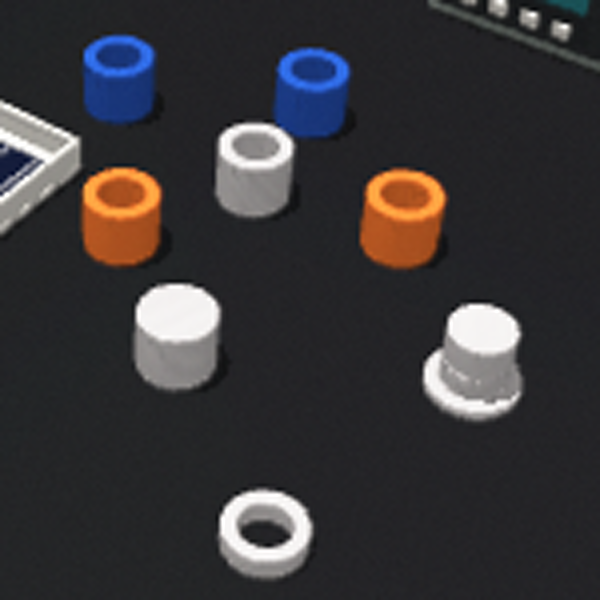

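View pics/c3.png

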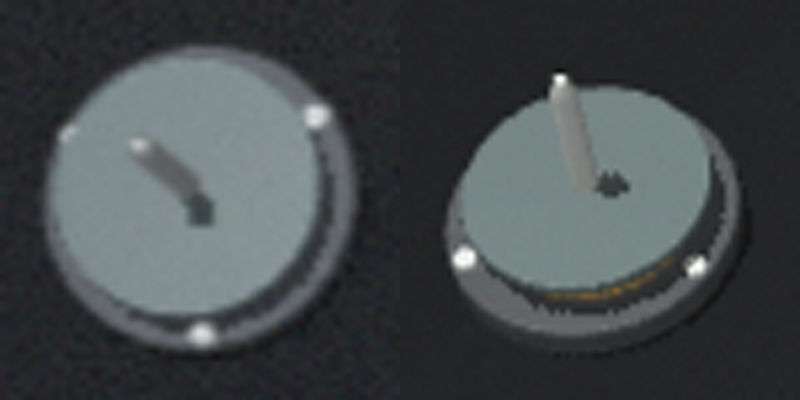

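The crops agree. The grey tube with a through hole at top (404,203) / side (364,152), as tall as the coloured tubes, is the spacer. The top-hat part at top (375,289) / side (418,200) is the cap. The part at (338,223) is solid and the one at (301,274) is short, so neither is wanted. Next I'll localise by silhouette fitting in both views.

```bash
cat > vis.py <<'E'
import cv2,numpy as np
from scipy.optimize import minimize
S=4
def proj(c,P):
    P=np.atleast_2d(P); q=P@c["view"][:3,:3].T+c["view"][:3,3]
    u=c["intrinsics"]@np.stack([q[:,0],-q[:,1],-q[:,2]]); return (u[:2]/u[2]).T
def circ(x,y,z,r,n=60):
    a=np.linspace(0,2*np.pi,n,endpoint=False); return np.stack([x+r*np.cos(a),y+r*np.sin(a),z+0*a],1)
def ray(c,u,v,z):
    K=c["intrinsics"];R=c["view"][:3,:3];t=c["view"][:3,3]
    d=np.array([(u-K[0,2])/K[0,0],-(v-K[1,2])/K[1,1],-1.]); o=-R.T@t; d=R.T@d
    return o+d*(z-o[2])/d[2]
def render(c,x,y,parts,off):  # parts: (z0,z1,r)
    m=np.zeros((off[3]*S,off[2]*S),np.uint8)
    for z0,z1,r in parts:
        p=np.vstack([proj(c,circ(x,y,z0,r)),proj(c,circ(x,y,z1,r))])
        p=(p+0.5-off[:2])*S-0.5
        cv2.fillConvexPoly(m,cv2.convexHull(np.round(p*16).astype(np.int32)),255,shift=4)
    return m
def blob(c,uv,pred,w=40):
    off=np.array([uv[0]-w,uv[1]-w,2*w,2*w]); f=c["frame"][off[1]:off[1]+2*w,off[0]:off[0]+2*w]
    f=cv2.resize(f,None,fx=S,fy=S,interpolation=cv2.INTER_LINEAR)
    m=pred(f.astype(int)).astype(np.uint8)
    n,l,st,_=cv2.connectedComponentsWithStats(m)
    # component nearest to centre
    yy,xx=np.nonzero(l); k=np.argmin((yy-w*S)**2+(xx-w*S)**2); lab=l[yy[k],xx[k]]
    m=(l==lab).astype(np.uint8); cs,_=cv2.findContours(m,cv2.RETR_EXTERNAL,cv2.CHAIN_APPROX_NONE)
    o=np.zeros_like(m); cv2.drawContours(o,cs,-1,255,-1); return o,off
def fit(cams,uvs,parts,pred,x0,w=40):
    B=[blob(c,u,pred,w) for c,u in zip(cams,uvs)]
    def cost(idx):
        def f(p):
            s=0
            for i in idx:
                m=render(cams[i],p[0],p[1],parts,B[i][1]); a=(m>0);b=B[i][0]>0
                s+=1-(a&b).sum()/(a|b).sum()
            return s
        return f
    out=[]
    for idx in ([0],[1],[0,1]):
        r=minimize(cost(idx),x0,method="Nelder-Mead",options=dict(initial_simplex=np.array([x0,x0+[.008,0],x0+[0,.008]]),xatol=1e-4))
        out.append((r.x.round(4),round(r.fun,3)))
    return out
E
cat > m.py <<'E'
from rig import *
from vis import *
T=capture("top");D=capture("side")
br=lambda f:(f.max(2)>75)
def go(n,uvs,parts,z,pred=br,w=40):
    x0=ray(T,*uvs[0],z)[:2]; print(n,x0.round(3),fit([T,D],uvs,parts,pred,x0,w))
tube=[(0,.04,.024)]
go("spacer",[(403,205),(363,152)],tube,.02)
go("solid",[(338,223),(344,194)],tube,.02)
go("cap",[(375,289),(419,202)],[(0,.008,.028),(.008,.046,.02)],.02)
col=lambda f:(f.max(2)-f.min(2)>50)
go("blue1",[(413,151),(330,129)],tube,.02,col)
go("blue2",[(443,197),(378,133)],tube,.02,col)
go("or1",[(365,186),(330,164)],tube,.02,col)
go("or2",[(412,245),(401,164)],tube,.02,col)
go("stand",[(215,200),(236,266)],[(0,.014,.055),(.014,.030,.046)],.02,lambda f:f.max(2)>62)
print("tip",ray(T,185+140*60/400,170+144*60/400,.09),ray(D,200+159*75/400,225+77*75/400,.09))
E
python3 m.py
```

```text
spacer [ 0.596 -0.275] [(array([ 0.6025, -0.2751]), np.float64(0.031)), (array([ 0.6025, -0.2779]), np.float64(0.481)), (array([ 0.6022, -0.2751]), np.float64(0.537))]
solid [ 0.553 -0.123] [(array([ 0.5527, -0.1208]), np.float64(0.047)), (array([ 0.5528, -0.1239]), np.float64(0.023)), (array([ 0.5523, -0.122 ]), np.float64(0.124))]
cap [ 0.404 -0.205] [(array([ 0.4059, -0.2066]), np.float64(0.059)), (array([ 0.4067, -0.2104]), np.float64(0.021)), (array([ 0.4062, -0.2083]), np.float64(0.121))]
blue1 [ 0.728 -0.303] [(array([ 0.7295, -0.3008]), np.float64(0.034)), (array([ 0.7297, -0.3039]), np.float64(0.038)), (array([ 0.7293, -0.3014]), np.float64(0.119))]
blue2 [ 0.616 -0.369] [(array([ 0.6167, -0.3659]), np.float64(0.027)), (array([ 0.6174, -0.3685]), np.float64(0.035)), (array([ 0.6169, -0.3664]), np.float64(0.104))]
or1 [ 0.641 -0.187] [(array([ 0.6414, -0.1865]), np.float64(0.033)), (array([ 0.6417, -0.1893]), np.float64(0.02)), (array([ 0.6409, -0.1873]), np.float64(0.108))]
or2 [ 0.503 -0.292] [(array([ 0.5023, -0.2897]), np.float64(0.03)), (array([ 0.5028, -0.292 ]), np.float64(0.018)), (array([ 0.5021, -0.29  ]), np.float64(0.091))]
stand [0.605 0.164] [(array([0.6103, 0.168 ]), np.float64(0.035)), (array([0.6178, 0.16  ]), np.float64(0.078)), (array([0.6105, 0.1662]), np.float64(0.189))]
tip [0.60868036 0.1654699  0.09      ] [0.6099254  0.16368275 0.09      ]
```

```bash
cat > h.py <<'E'
from rig import *
import numpy as np
from scipy.spatial.transform import Rotation as R
def ori(deg):
    a=np.radians(deg); y=np.array([np.cos(a),np.sin(a),0]); z=np.array([0,0,-1.])
    return R.from_matrix(np.stack([np.cross(y,z),y,z],1)).as_rotvec()
SP=np.array([.6025,-.2765]); CAP=np.array([.4063,-.2085]); ST=np.array([.6098,.1650])
def st(n=""): print(n,"t",round(get_t(),2),"p",np.round(get_tool_pos(),4),"F",np.round(get_ft_force(),2),"gap",round(get_finger_gap(),4))
E
python3 - <<'E'
from h import *
from vis import *
T=capture("top");D=capture("side")
print(ray(T,214,199,.03),ray(D,235,260.3,.03))
f=lambda f:(f.max(2)>95)&(f.max(2)-f[:,:,0]>5)
print("filter",fit([T,D],[(213,197),(240,262)],[(.028,.030,.046)],f,ST.copy()))
for n,p,z in(("sp",SP,.006),("cap",CAP,.012),("st",ST,.04)):
  for d in (-47,133,0,180,-90,90):
    for zz in(z,.22):
      q=inverse_kinematics([*p,zz],ori(d)); print(n,d,zz,None if q is None else np.round(q,2))
E
```

```text
[0.60544405 0.16342645 0.03      ] [0.60718247 0.16575729 0.03      ]
filter [(array([0.6044, 0.1589]), np.float64(0.214)), (array([0.612, 0.164]), np.float64(0.123)), (array([0.6114, 0.1641]), np.float64(0.341))]
sp -47 0.006 [-0.55  0.63 -0.07  0.87 -0.    1.84]
sp -47 0.22 [-0.55  0.51  0.32  1.38 -0.    1.84]
sp 133 0.006 [-0.55  0.63 -0.07  0.87  0.   -1.3 ]
sp 133 0.22 [-0.55  0.51  0.32  1.38  0.   -1.3 ]
sp 0 0.006 [-0.55  0.63 -0.07  0.87  0.    1.02]
sp 0 0.22 [-0.55  0.51  0.32  1.38  0.    1.02]
sp 180 0.006 [-0.55  0.63 -0.07  0.87  0.   -2.12]
sp 180 0.22 [-0.55  0.51  0.32  1.38  0.   -2.12]
sp -90 0.006 [-0.55  0.63 -0.07  0.87  0.    2.59]
sp -90 0.22 [-0.55  0.51  0.32  1.38  0.    2.59]
sp 90 0.006 [-0.55  0.63 -0.07  0.87  0.   -0.55]
sp 90 0.22 [-0.55  0.51  0.32  1.38  0.   -0.55]
cap -47 0.012 [-0.65  0.34 -0.61  0.62  0.    1.74]
cap -47 0.22 [-0.65  0.15 -0.23  1.19  0.    1.74]
cap 133 0.012 [-0.65  0.34 -0.61  0.62  0.   -1.4 ]
cap 133 0.22 [-0.65  0.15 -0.23  1.19  0.   -1.4 ]
cap 0 0.012 [-0.65  0.34 -0.61  0.62  0.    0.92]
cap 0 0.22 [-0.65  0.15 -0.23 
[... 207 characters left out ...]
1.19  0.    2.49]
cap 90 0.012 [-0.65  0.34 -0.61  0.62  0.   -0.65]
cap 90 0.22 [-0.65  0.15 -0.23  1.19  0.   -0.65]
st -47 0.04 [ 0.14  0.55 -0.12  0.9  -0.    2.53]
st -47 0.22 [ 0.14  0.45  0.22  1.33 -0.    2.53]
st 133 0.04 [ 0.14  0.55 -0.12  0.9   0.   -0.62]
st 133 0.22 [ 0.14  0.45  0.22  1.33  0.   -0.62]
st 0 0.04 [ 0.14  0.55 -0.12  0.9   0.    1.71]
st 0 0.22 [0.14 0.45 0.22 1.33 0.   1.71]
st 180 0.04 [ 0.14  0.55 -0.12  0.9   0.   -1.44]
st 180 0.22 [ 0.14  0.45  0.22  1.33  0.   -1.44]
st -90 0.04 [ 0.14  0.55 -0.12  0.9   0.   -3.01]
st -90 0.22 [ 0.14  0.45  0.22  1.33  0.   -3.01]
st 90 0.04 [ 0.14  0.55 -0.12  0.9   0.    0.14]
st 90 0.22 [0.14 0.45 0.22 1.33 0.   0.14]
```

Stand centre estimates agree to a few mm, at about (0.609, 0.165). Now the spacer grasp.

```bash
python3 - <<'E'
from h import *
o=ori(-47)
movep([*SP,.16],o); st("above")
print(line_to([*SP,.06],rate=.15)); print("g",line_to([*SP,.007],rate=.06,guard=6)); st("down")
close_gripper(40); st("closed")
print(line_to([*SP,.02],rate=.04)); st("lift")
import cv2
for n in("top","side"):
    c=capture(n); f=c["frame"]; f=f[100:300,280:500] if n=="top" else f[20:240,240:480]
    cv2.imwrite(f"pics/g1{n}.png",cv2.resize(f[:,:,::-1],None,fx=2.5,fy=2.5))
E
python3 -c "
import cv2,numpy as np
a=cv2.imread('pics/g1top.png');b=cv2.imread('pics/g1side.png');h=400
cv2.imwrite('pics/g1.png',np.hstack([cv2.resize(a,(400,364)),cv2.resize(b,(397,364))]))"
```

```text
above t 3.54 p [ 0.6028 -0.2758  0.1601] F [-0.29 -0.12  0.35] gap 1.0024
False
g False
down t 5.39 p [ 0.6028 -0.2766  0.0074] F [ 0.13  0.32 -0.21] gap 1.0025
closed t 5.84 p [ 0.6026 -0.2766  0.0075] F [-1.15  1.27  5.98] gap 0.5566
False
lift t 6.32 p [ 0.6026 -0.2766  0.0202] F [ 0.17  0.1  -1.29] gap 0.5489
```

View pics/g1.png

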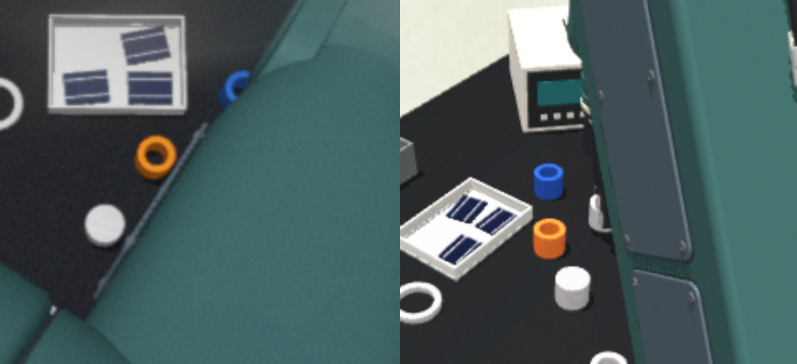

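Gripped (gap matches 47–48 mm, force about −1.2 N matches 0.12 kg). The arm hides the part in both views here. I'll carry it above the post and look there.

```bash
python3 - <<'E'
from h import *
import cv2
o=ori(-47)
line_to([*SP,.17],rate=.15); movep([*ST,.17],o); st("above")
line_to([*ST,.105],rate=.1); st("hover")
fs=[]
for n in("top","side"):
    c=capture(n); f=c["frame"]; f=f[120:280,130:330] if n=="top" else f[180:340,140:340]
    fs.append(cv2.resize(f[:,:,::-1],(400,320),interpolation=cv2.INTER_CUBIC))
cv2.imwrite("pics/g2.png",np.hstack(fs))
E
```

```text
above t 9.19 p [0.6102 0.164  0.1699] F [-1.08 -0.07 -0.17] gap 0.5509
hover t 9.99 p [0.6102 0.1649 0.1055] F [ 0.94  0.8  -0.57] gap 0.5517
```

View pics/g2.png

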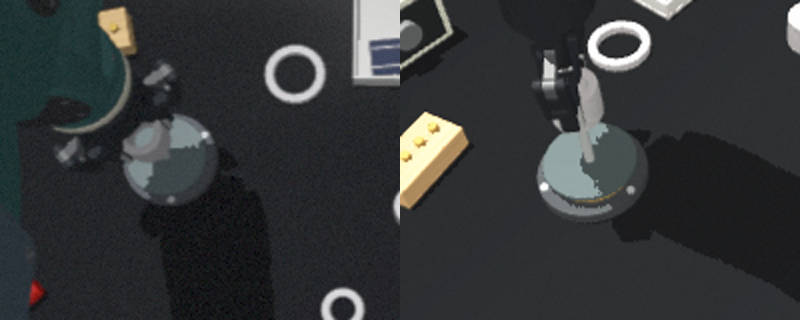

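```bash
cat > look.py <<'E'
import sys
from h import *
from vis import *
def look(name,tilez,P,parts,w=40):
    fs=[]
    for n in("top","side"):
        c=capture(n); f=c["frame"][:,:,::-1].copy(); cv2.imwrite(f"pics/{name}_{n}_raw.png",f)
        u=np.round(proj(c,[*P,tilez])[0]).astype(int); k=400/(2*w)
        a=cv2.resize(f[u[1]-w:u[1]+w,u[0]-w:u[0]+w],(400,400),interpolation=cv2.INTER_CUBIC)
        for x,y,z,r,col in parts:
            p=((proj(c,circ(x,y,z,r))+.5-u+w)*k-.5)
            cv2.polylines(a,[np.round(p).astype(int)],True,col,1)
        fs.append(a)
    cv2.imwrite(f"pics/{name}.png",np.hstack(fs))
E
python3 - <<'E'
from look import *
look("g3",.09,ST,[(*ST,.098,.024,(0,255,0)),(*ST,.138,.024,(0,255,255)),(*ST,.088,.003,(0,0,255)),(*ST,.03,.046,(255,0,0))],36)
E
```

```text
(no output)
```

View pics/g3.png

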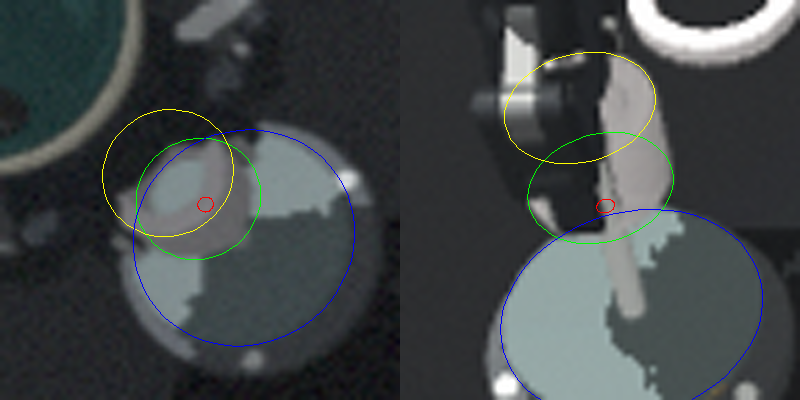

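In the hover view the tube (top-left crop, centred around (190,205)) surrounds the projected tip, and in the side crop the post runs up into the tube's underside. Offsets are within ~3 mm of a 10 mm clearance, so I'll lower with a guard.

```bash
python3 - <<'E'
from look import *
print(line_to([*ST,.075],rate=.05,guard=4)); st()
print(line_to([*ST,.046],rate=.04,guard=4)); st()
hold(.2)
print(line_to([*ST,.030],rate=.012,guard=3)); st("contact")
look("g4",.07,ST,[(*ST,.03,.024,(0,255,0)),(*ST,.07,.024,(0,255,255))],36)
E
```

```text
False
 t 10.94 p [0.6099 0.165  0.0751] F [ 0.09  0.28 -0.83] gap 0.5483
False
 t 11.82 p [0.6099 0.165  0.0462] F [ 0.47  0.78 -1.81] gap 0.5586
True
contact t 12.8 p [0.6098 0.165  0.0375] F [-1.44 -0.97  7.33] gap 0.5534
```

View pics/g4.png

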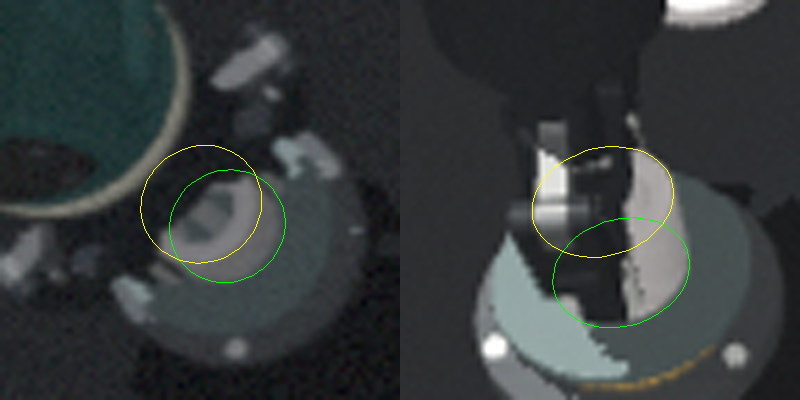

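Contact came at TCP z = 0.0375, exactly the expected seat height, and the post shows inside the hole (top crop ~(212,215)). Release, then inspect.

```bash
python3 - <<'E'
from look import *
open_jaws(); hold(.2); st("open")
line_to([*ST,.17],rate=.12); movep([*CAP,.15],ori(90)); st("above cap")
look("g5",.06,ST,[(*ST,.03,.024,(0,255,0)),(*ST,.07,.024,(0,255,255)),(*ST,.03,.046,(255,0,0))],36)
E
```

```text
open t 13.57 p [0.6093 0.1649 0.0369] F [ 0.53 -0.18  0.65] gap 0.9987
above cap t 17.51 p [ 0.4065 -0.2084  0.15  ] F [1.02 0.06 0.3 ] gap 0.9967
```

View pics/g5.png

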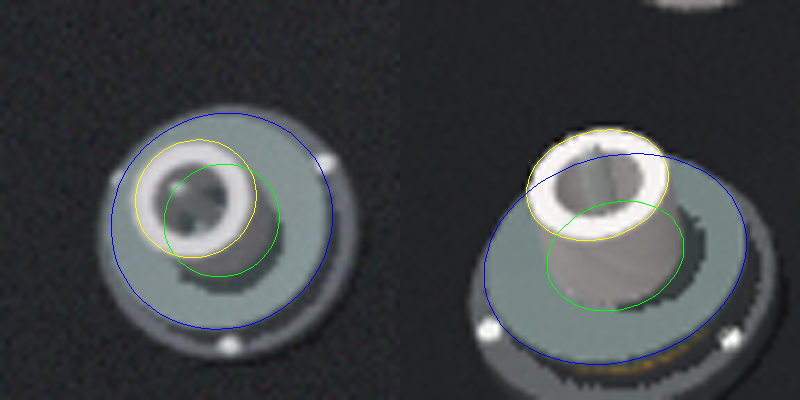

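Spacer stands flat on the filter, concentric with it, post inside (side crop ~(597,180)). Now the cap.

```bash
python3 - <<'E'
from look import *
line_to([*CAP,.07],rate=.15); print("g",line_to([*CAP,.015],rate=.05,guard=5)); st("down")
close_gripper(40); st("closed")
line_to([*CAP,.03],rate=.04); st("lift")
line_to([*CAP,.2],rate=.15); movep([*ST,.2],ori(90)); st("above")
line_to([*ST,.125],rate=.1); hold(.2); st("hover")
look("g6",.11,ST,[(*ST,.110,.028,(0,255,0)),(*ST,.07,.024,(0,255,255))],36)
E
```

```text
g False
down t 19.54 p [ 0.4064 -0.2086  0.0152] F [0.18 0.29 0.51] gap 1.0048
closed t 20.03 p [ 0.4064 -0.2086  0.0153] F [-1.19  0.14  6.78] gap 0.4557
lift t 20.56 p [ 0.4064 -0.2086  0.0302] F [ 0.31  0.42 -1.7 ] gap 0.4532
above t 23.41 p [0.6098 0.1639 0.2001] F [ 0.74  0.32 -2.01] gap 0.4542
hover t 24.51 p [0.6101 0.165  0.1255] F [-0.89 -0.36 -1.09] gap 0.4617
```

View pics/g6.png

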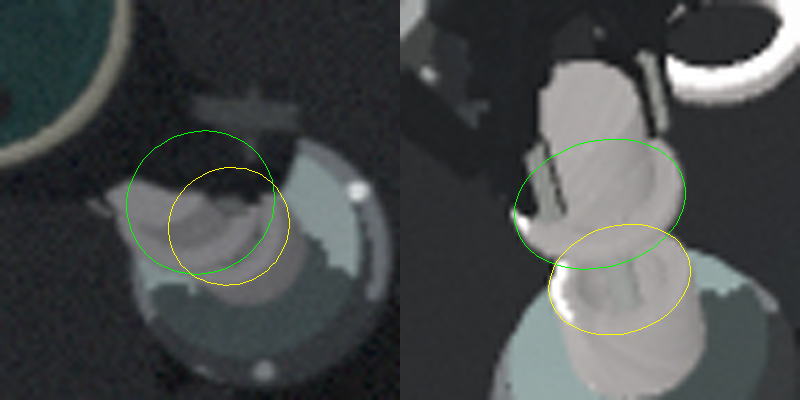

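The cap's brim matches the predicted circle in the side view, concentric with the spacer below (side crop (600,205) over (620,280)). Contact is expected at TCP z ≈ 0.085.

```bash
python3 - <<'E'
from look import *
print(line_to([*ST,.094],rate=.04,guard=4)); st(); hold(.2)
print(line_to([*ST,.078],rate=.012,guard=3)); st("contact")
look("g7",.08,ST,[(*ST,.070,.028,(0,255,0)),(*ST,.116,.02,(0,255,255))],36)
E
```

```text
False
 t 25.53 p [0.6099 0.165  0.0942] F [ 0.65  0.15 -1.65] gap 0.46
True
contact t 26.52 p [0.6098 0.165  0.0853] F [-0.1  -0.31  6.61] gap 0.4535
```

View pics/g7.png

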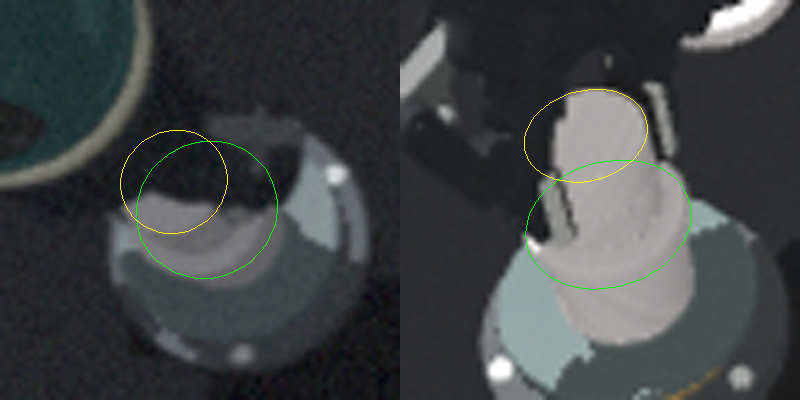

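Seated at the expected height. Release, retreat and check.

```bash
python3 - <<'E'
from look import *
open_jaws(); hold(.2); st("open")
line_to([*ST,.2],rate=.12); movep([.42,-.2,.25],ori(90)); st("away")
look("g8",.08,ST,[(*ST,.070,.028,(0,255,0)),(*ST,.116,.02,(0,255,255)),(*ST,.03,.024,(255,0,0))],36)
E
```

```text
open t 27.35 p [0.6093 0.165  0.0847] F [-0.34 -0.09 -0.09] gap 0.9987
away t 29.99 p [ 0.4205 -0.1996  0.2499] F [-0.53 -0.21 -0.25] gap 1.0014
```

View pics/g8.png

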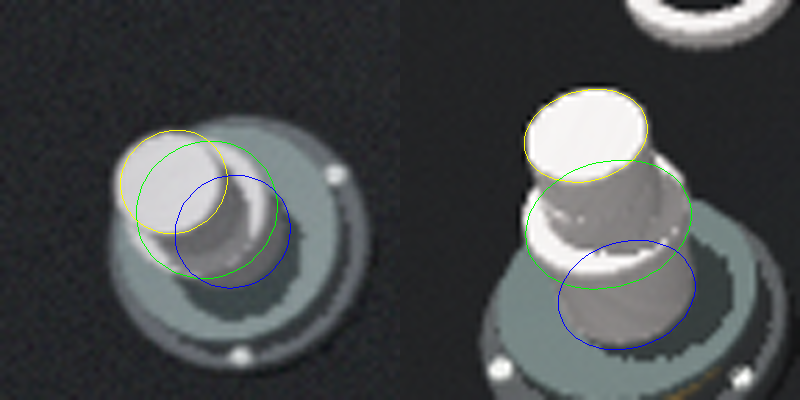

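The cap sits flat and upright on the spacer. Its top (side crop (585,135), top crop (172,182)) and brim match the predicted circles at 116 mm and 70 mm in both views, and the arm is clear.

```bash
python3 -c "
from rig import *
job_done(); print(get_t())"
```

```text
the job is handed in; nothing more can be done
the job is handed in; nothing more can be done
```

The spacer and then the cap are on the post, both released, and the job is handed in. The clock read about 30 s of the 64 s allowed at the last reading before hand-in.

- **Spacer:** I took the grey through-bored tube, lowered it over the post until a light contact, and let go. Contact came at TCP z 37.5 mm, exactly where the 30 mm filter face should be.
- **Cap:** I gripped it by the hub, lowered it onto the spacer and let go. Contact came at 85.3 mm against 85.2 mm expected. Both lowerings stopped at about 7 N.
- **Last picture:** In both views the stack is upright and concentric with the predicted circles to about 1–2 mm, and the arm is clear.
- **Checks that disagreed:** The two cameras differed by about 3 mm in y, so I used the average. Two silhouette fits were poor: the spacer in the side view, and the stand. For the stand I relied on the post tip and the better fits. The post has 10 mm of clearance in the hole, so this did not affect the fit.

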